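Release the blue drum from its rotary mount

ROBOT

A 6-joint arm with a two-finger parallel gripper is mounted at the origin on the work surface. World frame = base frame: x ahead of the robot, y to its left, z up, the work surface at z = 0. Lengths are in m, angles in rad, forces in N, time in s.
With the tool pointing down it reaches from about 0.4 to 0.925 m from the base axis. Payload 12.5 kg.
Tool frame: the origin (TCP) lies on the centre line of the jaws, within the pads' length; the fingertips stand ahead of it and the grasp point (between the pads) lies 5 mm behind it (robot.tips_ahead is the z of the fingertips in the tool frame, in m); z points along the fingers, y is the line along which they close (so a half turn about z gives the same grasp; the last joint's range is limited). The gripper opens to 95 mm and grips with 3 to 60 N. Pads are 20 mm wide; open, the fingers measure 119 mm over their backs; the gripper's body (75 mm by 180 mm) begins 59 mm behind the grasp point.
Start: joints at [1.147, 0.491, 1.559, -0, 1.092, -0.106], TCP at [0.195, 0.594, 0.229] pointing down, gripper open.
Joint ranges: [-3.1, 3.1], [-0.84, 2.19], [0.05, 2.79], [-1.13, 4.28], [0.06, 2.93], [-2.69, 2.69]. Speed limits (rad/s): [2.22, 2.22, 2.79, 3.14, 3.14, 3.14].

INTERFACE

Orientations are given as [roll, pitch, yaw] about the fixed x, y, z axes, in that order (R = Rz(yaw) Ry(pitch) Rx(roll)).
In Python, from workcell import robot, solve_ik, vision gives the robot as it stands. The module is installed in compiled form; this text tells all that it offers. Calls block until the motion is done:
- robot.move_pose(position, orientation): joint-space move of the TCP to a pose.
- robot.movel(position, max_speed=0.15, rot=None): straight line of the TCP; rot=None keeps the orientation; max_speed is the mean speed in m/s.
- robot.move_j(angles): joint-space move.
- robot.command_gripper(opening, grip_force=None): finger opening in m; grip_force is the grip in N (None keeps the last); returns when the fingers have stopped.
- robot.hold(seconds).
- solve_ik(position, orientation): joint angles nearest the present ones, or None.
- robot.observe(): the state.
- vision.read_camera(name): name is "side" or "top" or "wrist"; returns a dict with "color" (384x512x3 uint8, blue, green, red), "depth" (384x512 float32, m along the optical axis (not along the pixel's ray), 0 where there is no reading), "camera_matrix" (3x3 intrinsics, pixels), "view" (4x4, takes a point from world to camera coordinates). Camera axes: x right, y up, looking along -z (the intrinsics and any distortion apply to the point x, -y, -z); pixel columns grow to the right and rows downward; lengths in m; the calibration is good to about 2 mm. The wrist camera is an equidistant fisheye: a pixel r from the principal point sees the ray r / f radians off the axis. A picture is of the moment at which its call begins.
A pose or a line that the arm cannot do raises robot.PlanningError and nothing moves.
- robot.hand_in(): hands the job in; it is judged then, once.
The state is a dict: "t": time; "joint_pos": joint angles; "joint_vel": joint speeds; "joint_torque": joint torques, N m; "eef_pos": TCP position; "tcp_rot": TCP orientation; "contact_force": force on the tool from outside, world axes, zero at the start; "torque": the same for the moment, N m; "opening": finger opening in m; "finger_force": force on a finger pad.
Only numpy, scipy, OpenCV 4.12 (cv2) and the standard library are available. Lean on these libraries where they do the work, as an engineer would, in place of code of your own. Each camera call takes 0.05 s, during which the arm holds its last target. There are 200 camera calls.

TASK

Take the blue drum out of its mount on the scanning bench: first flip that mount's red cam lever all the way open, over to the rear, while the drum stays seated. Then lift the axle over its lip, bring it forward and lower it gently, without dropping it, out of the bottom of the slots into the orange V rests underneath, and let go. Leave the grey drum in its own mount.

Things in the scene. Friction and masses are not known exactly. Their poses are not given: they have to be found in the camera images.
- slot_seat (a point): Seat of the blue drum's axle centre in the white mount. Axes: x to the mount's rear, y along the axle, z up. Cheek plates at y ±65 to ±75, tops 44 mm above this point. In each, an upside-down L slot: lip x -17 to -6, 2 mm above this point (lift the axle 13: free range 6 to 20); in front a channel x -43 to -17, open at its foot 28 mm below. Route: up 13, to x -30, down to slot_rest.
- slot_rest (a point): Where the axle centre ends: 30 mm nearer the front than slot_seat and 44 mm lower, 48 mm above the bench; same axes. Two black posts at y ±39 to ±51 carry orange 90-degree V rests, 34 mm wide at the top, 11 mm above this point. Open slot feet are 16 mm above. Black base plate 36 mm below, x -50 to +90, y ±100. An identical mount with the grey drum stands beside it, left or right.
- blue_drum_center (a point): Centre of the blue plastic drum: cylinder 44 mm in diameter, 50 mm long, on a steel axle 8 mm in diameter and 184 mm long, sticking out equally at both ends; 0.11 to 0.23 kg. Its y axis lies along the axle. Pinch it from above across the diameter; nothing but the cheeks (130 mm apart) is near it.
- cam_lever (a joint): Red lever on the blue drum's mount, outside the +y cheek; pivot along y, at x 0, y 83, z 30 mm from slot_seat. Handle: 12 mm square bar reaching 88 mm from the pivot. 0 = locked, handle straight up, cam over the axle end (starts 0 to 0.2). Grows as the handle swings to the rear (+x); 1.6 = stop, handle level to the rear, axle free. Takes about 2 N at the handle; stays where left.
- grey_drum_center (a point): Centre of the grey drum, same shape and size as the blue one, in the other mount, which has its own red lever. Leave it there.
There are look-alikes about, which are no part of the job. What is shaped like the part that bears slot_seat but green or yellow is not meant. Of the things that look like the part that bears blue_drum_center, the larger one is meant.

How it is judged:
By the outcome, as a careful person would: the job done as asked, in the order asked, and still so for the second after the job is handed in, with the robot touching nothing.
It also fails if it takes over 48 s, if anything falls off the work surface, if the arm or the gripper's body presses on something with over 40 N, if the wrist force passes 120 N, or if a joint passes its speed limit or range.

## Working session

There is one attempt and no reset: what is moved stays moved. The work goes in short steps, each a Python script; the robot and the scene stay as the last script left them, time stands still between calls to the robot, and variables do not carry over. Pictures are saved under pics/ and viewed, at most 10 in all, crops included, and the job is handed in when it is done.

```bash
mkdir -p pics; cat > h.py <<'E'
import numpy as np, cv2, pickle
from workcell import robot, solve_ik, vision
def snap(n, tag):
    d=vision.read_camera(n); pickle.dump(d,open(f'pics/{tag}.pkl','wb')); cv2.imwrite(f'pics/{tag}.png',d['color']); return d
def world(d):
    K=d['camera_matrix']; Z=d['depth']; h,w=Z.shape
    u,v=np.meshgrid(np.arange(w),np.arange(h))
    x=(u-K[0,2])/K[0,0]*Z; y=(v-K[1,2])/K[1,1]*Z
    P=np.stack([x,-y,-Z,np.ones_like(Z)],-1)
    W=P@np.linalg.inv(d['view']).T
    W=W[...,:3].copy(); W[Z<=0]=np.nan; return W
E
python3 - <<'E'
from h import *
a=snap('top','top1');b=snap('side','side1')
cv2.imwrite('pics/both.png',np.hstack([a['color'],b['color']])[:, :]) 
cv2.imwrite('pics/bv.png',cv2.resize(np.vstack([a['color'],b['color']]),(400*1,600)))
print(a['camera_matrix'],a['view'],b['view'],robot.observe(),robot.tips_ahead)
E
```

```text
[[484.36749213   0.         256.86746754]
 [  0.         484.36749213 192.67744991]
 [  0.           0.           1.        ]] [[ 0.02905817 -0.99940355  0.01865925  0.10852544]
 [ 0.99630769  0.03046677  0.08026681 -0.47159068]
 [-0.08078742  0.01625795  0.99659875 -1.14743831]
 [ 0.          0.          0.          1.        ]] [[ 0.80257951 -0.5964775   0.00898458 -0.2843256 ]
 [ 0.41674657  0.57139496  0.70698663 -0.35970863]
 [-0.42683536 -0.56366869  0.70716984 -1.10686858]
 [ 0.          0.          0.          1.        ]] {'t': 0.1, 'joint_pos': array([ 1.14739074e+00,  4.91498701e-01,  1.55939013e+00,  5.16229028e-05,
        1.09167450e+00, -1.05575430e-01]), 'joint_vel': array([ 2.34199571e-04, -1.53718762e-03, -4.16590424e-06, -3.37716206e-04,
        8.39105487e-04, -1.75749417e-03]), 'joint_torque': array([ 3.11388620e-03, -6.13628125e+01, -2.58609563e+01,  6.94210804e-02,
        4.69903811e-02, -8.72007217e-05]), 'eef_pos': array([0.19518874, 0.59353514, 0.22811997]), 'tcp_rot': array([-3.14063221e+00, -1.47821077e-04,  2.82373860e+00]), 'contact_force': array([-0.3060229 , -0.30202865, -0.28776915]), 'torque': array([-0.06089481, -0.02127214, -0.00064211]), 'finger_force': 0.0, 'opening': 0.09528798353710537} 0.014
```

View pics/top1.png

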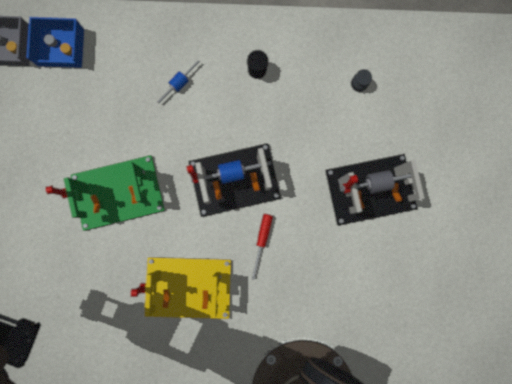

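View pics/side1.png

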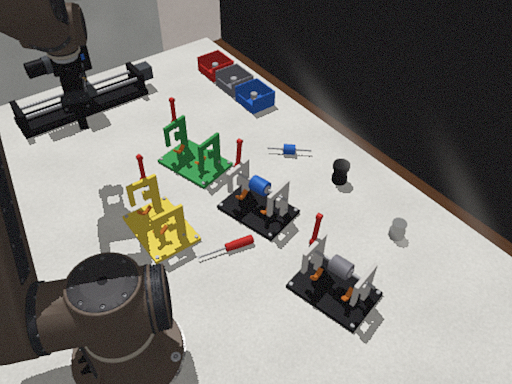

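Candidates are the blue drum in the white mount (top 231,172; side 260,186) and a small loose blue drum (top 178,82), which is a look-alike. The grey drum (top 381,182) and the green and yellow mounts are not meant. I choose the one at (231,172), then measure it and check with a crop.

```bash
cat > m.py <<'E'
from h import *
def meas(d,box=None):
    W=world(d); hsv=cv2.cvtColor(d['color'],cv2.COLOR_BGR2HSV)
    near=np.hypot(W[...,0]-.63,W[...,1]-.17)<.15
    out={}
    for n,lo,hi in (('blue',(105,120,40),(130,255,255)),('orange',(6,130,60),(20,255,255)),('red',(0,170,60),(4,255,255)),('red2',(175,170,60),(180,255,255))):
        m=(cv2.inRange(hsv,lo,hi)>0)&near&(W[...,2]>.02); out[n]=W[m]
    dark=(hsv[...,2]<60)&near&(abs(W[...,2]-.012)<.006); out['plate']=W[dark]
    out['white']=W[near&(hsv[...,1]<50)&(hsv[...,2]>120)&(W[...,2]>.125)]
    return out
E
python3 - <<'E'
from m import *
for t in ('top1','side1'):
    d=pickle.load(open(f'pics/{t}.pkl','rb'))
    W=world(d)
    if t=='top1': print(W[172,231],W[82,178],W[182,381], W[172,192])
    o=meas(d)
    for k,P in o.items():
        if len(P): print(t,k,len(P),P.mean(0).round(4),np.percentile(P,2,0).round(4),np.percentile(P,98,0).round(4))
    P=o['plate']
    print(cv2.minAreaRect((P[:,:2]*1000).astype(np.float32)))
a=cv2.imread('pics/top1.png')[130:230,160:300];b=cv2.imread('pics/side1.png')[130:245,205:310]
cv2.imwrite('pics/c1.png',np.hstack([cv2.resize(a,(400,300),interpolation=2),cv2.resize(b,(330,300),interpolation=2)]))
E
```

```text
[0.5047009  0.18271815 0.11223673] [0.72970633 0.32118462 0.03006183] [ 0.49292301 -0.15174954  0.1108954 ] [0.49252964 0.2594769  0.19115851]
top1 blue 429 [0.5072 0.1838 0.108 ] [0.4857 0.1585 0.0938] [0.5307 0.2096 0.1154]
top1 orange 66 [0.4986 0.1363 0.0495] [0.486  0.1257 0.0388] [0.5109 0.2184 0.0608]
top1 plate 1287 [0.5359 0.169  0.0114] [0.4836 0.0873 0.007 ] [0.5831 0.255  0.0162]
top1 white 173 [0.5228 0.1418 0.1353] [0.4974 0.1037 0.1309] [0.5541 0.2583 0.1396]
((616.5051879882812, 191.00318908691406), (278.0432434082031, 193.40736389160156), 7.616708278656006)
side1 blue 254 [0.4998 0.1774 0.1036] [0.4855 0.1548 0.0803] [0.5228 0.2023 0.1156]
side1 orange 5 [0.4876 0.1647 0.0471] [0.4858 0.1305 0.0347] [0.4896 0.2165 0.0527]
side1 plate 730 [0.53   0.1523 0.012 ] [0.4843 0.0849 0.0071] [0.7574 0.2384 0.017 ]
side1 white 107 [0.5237 0.1454 0.1351] [0.4978 0.1012 0.1304] [0.5574 0.2558 0.1392]
((618.818115234375, 176.93870544433594), (277.9344482421875, 167.1891326904297), 7.913542747497559)
```

View pics/c1.png

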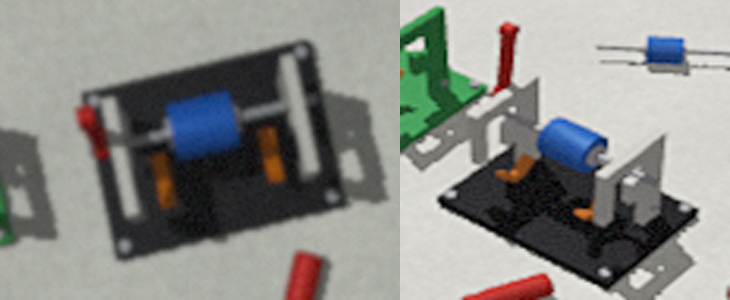

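The crop confirms it: the large blue drum sits in the white mount, red lever on the left (+y), V rests to the front (towards the robot). Next is the pose fit.

```bash
sed -i 's/-.63,/-.52,/;s/-.17)<.15/-.18)<.14/' m.py; cat > fit.py <<'E'
from m import *
from scipy.optimize import least_squares
def fit(o):
    B=o['blue']; B=B[abs(B[:,2]-.1)<.03]
    def f(p):
        c,s=np.cos(p[3]),np.sin(p[3]); q=B-p[:3]
        x=q@[c,s,0]; y=q@[-s,c,0]
        return np.r_[np.where(abs(y)<.0245,np.hypot(x,q[:,2])-.022,0),np.maximum(abs(y)-.025,0), .02*(p[2]-.092)*30]
    r=least_squares(f,[B[:,0].mean(),B[:,1].mean(),.092,.2],loss='soft_l1',f_scale=.002,x_scale=[.01,.01,.01,.1])
    p=r.x; y=(B-p[:3])@[-np.sin(p[3]),np.cos(p[3]),0]
    return p,np.percentile(y,[1,99]),np.sqrt(np.mean(r.fun**2))
E
python3 - <<'E'
from fit import *
for t in ('top1','side1'):
    o=meas(pickle.load(open(f'pics/{t}.pkl','rb')))
    p,e,r=fit(o); print(t,p.round(4),e.round(4),r)
    c,s=np.cos(p[3]),np.sin(p[3]); R=np.array([[c,s,0],[-s,c,0],[0,0,1]])
    for k in ('plate','white','orange','red','red2'):
        if len(o[k]): q=(o[k]-p[:3])@R.T; print(k,len(q),np.percentile(q,[2,50,98],0).round(3).tolist())
    print(cv2.minAreaRect((o['plate'][:,:2]*1000).astype(np.float32)))
E
```

```text
top1 [0.509  0.1847 0.091  0.2659] [-0.0245  0.0243] 0.0011719985748148503
plate 2739 [[-0.078, -0.1, -0.084], [-0.029, -0.009, -0.08], [0.054, 0.088, -0.075]]
white 358 [[-0.056, -0.078, 0.038], [-0.016, -0.068, 0.044], [0.027, 0.072, 0.049]]
orange 189 [[-0.05, -0.053, -0.053], [-0.029, -0.042, -0.039], [-0.01, 0.047, -0.03]]
red 81 [[-0.122, -0.061, -0.07], [0.0, 0.076, 0.069], [0.014, 0.082, 0.119]]
red2 9 [[-0.009, 0.074, 0.032], [-0.003, 0.078, 0.052], [0.011, 0.08, 0.112]]
((499.0495300292969, 176.82864379882812), (136.930419921875, 196.10975646972656), 14.875335693359375)
side1 [0.5112 0.1828 0.0917 0.2554] [-0.0248  0.0248] 0.0016871630746187218
plate 1704 [[-0.081, -0.102, -0.085], [-0.036, -0.009, -0.08], [0.042, 0.089, -0.075]]
white 237 [[-0.057, -0.078, 0.037], [-0.015, 0.06, 0.044], [0.027, 0.076, 0.102]]
orange 80 [[-0.052, -0.053, -0.054], [-0.034, 0.039, -0.04], [-0.015, 0.05, -0.032]]
red 85 [[-0.121, -0.059, -0.068], [-0.0, 0.078, 0.08], [0.008, 0.086, 0.118]]
red2 13 [[-0.003, 0.073, 0.044], [-0.0, 0.079, 0.075], [0.005, 0.082, 0.11]]
((497.3795166015625, 174.99977111816406), (137.50030517578125, 200.35546875), 14.671774864196777)
```

```bash
cat > g.py <<'E'
from fit import *
A=.26; S=np.array([.5108,.1809,.0917])   # slot_seat, mount yaw
R=np.array([[np.cos(A),-np.sin(A),0],[np.sin(A),np.cos(A),0],[0,0,1]])
def L(x,y,z): return S+R@np.array([x,y,z])
O=min(([np.pi,0,y] for y in (A+np.pi/2,A-np.pi/2)),key=lambda o:(lambda q:9 if q is None else abs(q[5]))(solve_ik(L(0,0,.2),o)))
def st(): s=robot.observe(); print(round(s['t'],2),s['eef_pos'].round(4),s['contact_force'].round(1),round(s['opening'],4),round(s['finger_force'],1))
E
python3 - <<'E'
from g import *
PY=.085
def C(th,r=.07,g=.0):   # TCP for finger corner at handle's front face
    d=np.array([np.sin(th),np.cos(th)]); n=np.array([-np.cos(th),np.sin(th)])
    c=np.array([0,.030])+r*d+(.006+g)*n
    return L(c[0]-.012,PY,c[1]+.014)
print(O)
robot.movel(robot.observe()['eef_pos']+[0,0,.1],.25)
robot.command_gripper(0)
p=C(-.2,g=.01)
robot.move_pose(p+[0,0,.08],O); robot.movel(p,.15); st()
snap('side','s2'); snap('wrist','w2')
E
python3 -c "
import cv2,numpy as np
a=cv2.imread('pics/s2.png')[60:252,150:342];b=cv2.imread('pics/w2.png')
cv2.imwrite('pics/c2.png',np.hstack([cv2.resize(a,(384,384),interpolation=2),b[:,56:456]]))"
```

```text
[3.141592653589793, 0, 1.8307963267948966]
4.42 [0.449  0.2528 0.2017] [-0.4  0.6  0.7] 0.0001 0.0
```

View pics/c2.png

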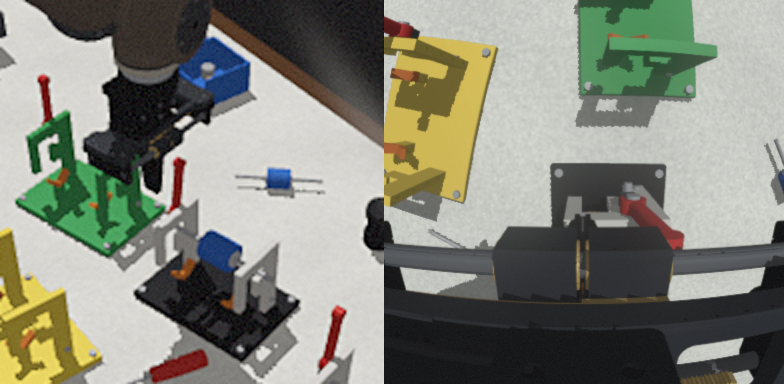

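The fingers (left image 150,180) stand just in front of the lever (180,160–205), aligned with it. Pushing along the arc now.

```bash
python3 - <<'E'
from g import *
PY=.085
def C(th,r=.07,g=.0):
    d=np.array([np.sin(th),np.cos(th)]); n=np.array([-np.cos(th),np.sin(th)])
    c=np.array([0,.030])+r*d+(.006+g)*n
    return L(c[0]-.012,PY,c[1]+.014)
for th in np.r_[np.linspace(0,1.4,8),1.5,1.56,1.6,1.63]:
    robot.movel(C(th),.12); s=robot.observe(); f=s['contact_force']; print(round(th,2),f.round(1))
    if np.linalg.norm(f)>15: break
st()
robot.movel(robot.observe()['eef_pos']+[0,0,.1],.25); st()
robot.command_gripper(.095)
robot.move_pose(L(0,.003,.12),O)
d=snap('side','s3'); o=meas(d); p,e,r=fit(o); print(p.round(4))
q=(np.r_[o['red'],o['red2']]-S)@R; q=q[q[:,1]>.06]; print(np.percentile(q,[5,50,95],0).round(3))
cv2.imwrite('pics/c3.png',cv2.resize(d['color'][100:260,180:340],(480,480),interpolation=2)); st()
E
```

```text
0.0 [-0.9 -0.5  0.4]
0.2 [-0.4 -0.8 -0.2]
0.4 [-0.8  0.2 -1.3]
0.6 [ 0.6  0.1 -0.9]
0.8 [-0.6  0.4 -0.5]
1.0 [ 0.4 -0.4  0.2]
1.2 [-0.5  0.1 -0.2]
1.4 [0.  0.4 0.1]
1.5 [ 0.6  0.6 -0.4]
1.56 [-0.7  0.4 -0.2]
1.6 [-2.5 -1.   9.1]
1.63 [-7.3 -2.7 24.1]
7.74 [0.5453 0.2781 0.1399] [-7.3 -2.7 24.1] 0.0004 11.9
8.3 [0.5451 0.278  0.2398] [0.2 0.6 0. ] 0.0005 0.0
[0.511  0.1824 0.0918 0.2447]
[[-0.008  0.074  0.029]
 [ 0.067  0.079  0.035]
 [ 0.079  0.085  0.042]]
10.38 [0.5107 0.1841 0.2122] [ 0.8 -0.1 -0.1] 0.0952 0.0
```

View pics/c3.png

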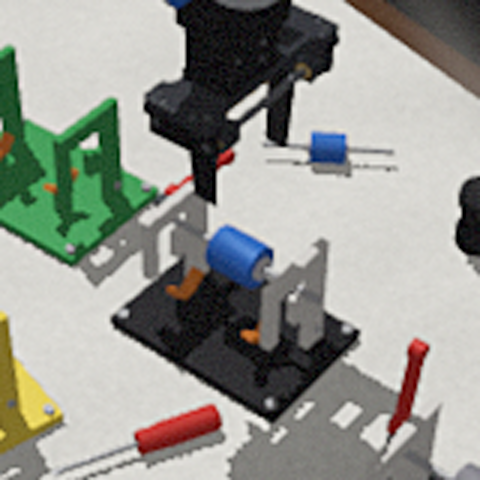

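The lever lies level to the rear against its stop (it took 24 N), at crop (200,175). The drum is still seated at (240,255). Grasping and lifting.

```bash
python3 - <<'E'
from g import *
D=L(0,.003,0)-S  # axle-wise offset
def T(x,z): return L(x,.003,z-.005)
robot.movel(T(0,.03),.2); robot.movel(T(0,0),.08); st()
robot.command_gripper(.035,25); st()
robot.movel(T(0,.013),.04); st()
d=snap('side','s4'); o=meas(d); p,e,r=fit(o); print(p.round(4),((p[:3]-S)@R).round(4))
robot.movel(T(-.030,.013),.05); st()
d=snap('side','s5'); o=meas(d); p,e,r=fit(o); print(p.round(4),((p[:3]-S)@R).round(4))
cv2.imwrite('pics/c5.png',cv2.resize(d['color'][100:260,180:340],(480,480),interpolation=2))
E
```

```text
11.53 [0.5102 0.1838 0.087 ] [0.3 0.7 0.3] 0.0949 0.0
12.4 [0.5101 0.1838 0.0867] [ 0.3  0.  -0.3] 0.0437 25.0
12.88 [0.5101 0.1838 0.1   ] [-0.3  0.1 -2. ] 0.0433 25.0
[0.5198 0.1538 0.105  0.4071] [ 0.0018 -0.0285  0.0133]
13.68 [0.4813 0.1761 0.0998] [ 0.2 -0.4 -1.8] 0.0434 25.0
[0.49   0.1414 0.1048 0.2876] [-0.0302 -0.0328  0.0131]
```

View pics/c5.png

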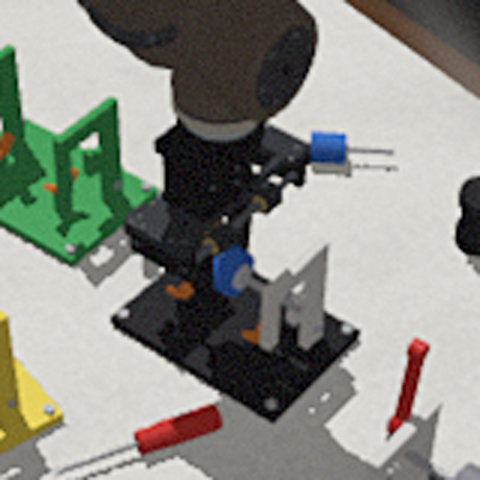

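The drum is in the grip at (232,270) and in the channel with no contact; the wrist reads about 2 N, the drum's weight. Lowering until it touches the rests.

```bash
python3 - <<'E'
from g import *
def T(x,z): return L(x,.003,z-.005)
robot.movel(T(-.030,-.036),.06); st()
for z in np.arange(-.038,-.052,-.001):
    robot.movel(T(-.030,z),.02); robot.hold(.05); f=robot.observe()['contact_force']
    print(round(z,4),f.round(1))
    if f[2]>1.5: break
st()
E
```

```text
14.69 [0.4812 0.1761 0.0509] [-0.7  0.6 -2.1] 0.0437 25.0
-0.038 [-0.  -0.5 -2.2]
-0.039 [ 0.9 -0.2 -1.7]
-0.04 [-0.3  0.3 -2.4]
-0.041 [-0.1  0.  -2. ]
-0.042 [-0.1  0.2 -1.5]
-0.043 [-0.5 -0.2 -1. ]
-0.044 [2.8 0.7 0.5]
-0.045 [ 2.3  0.9 11. ]
17.09 [0.4818 0.1763 0.0425] [ 2.3  0.9 11. ] 0.0436 25.0
```

Seated at the expected height. Releasing, retreating and checking.

```bash
python3 - <<'E'
from g import *
def T(x,z): return L(x,.003,z-.005)
robot.movel(T(-.030,-.0443),.02); st()
robot.command_gripper(.060); robot.command_gripper(.095); st()
robot.movel(T(-.030,.15),.15)
robot.movel(robot.observe()['eef_pos']+[-.03,.12,.1],.25)
robot.hold(.3); st()
a=snap('side','s6'); b=snap('top','t6')
for d in (a,b):
    o=meas(d); p,e,r=fit2=None,None,None
    B=o['blue']
    W=world(d); q=(B-S)@R; print(len(q),np.percentile(q,[2,50,98],0).round(4).tolist())
    rd=(np.r_[o['red'],o['red2']]-S)@R; rd=rd[rd[:,1]>.06]; print('red',np.percentile(rd,[5,50,95],0).round(3).tolist() if len(rd) else 0)
cv2.imwrite('pics/c6.png',np.hstack([cv2.resize(a['color'][100:292,180:372],(390,390),interpolation=2),cv2.resize(b['color'][90:250,180:340],(390,390),interpolation=2)]))
E
```

```text
17.34 [0.4816 0.1762 0.0428] [3.3 1.5 6. ] 0.0433 25.0
18.68 [0.4811 0.1761 0.0424] [-0.8  0.9  0.3] 0.0949 0.0
21.2 [0.451  0.2953 0.3356] [0.3 0.  0.2] 0.0949 0.0
276 [[-0.0525, -0.0236, -0.0586], [-0.042, 0.0001, -0.028], [-0.0153, 0.0275, -0.0196]]
red [[-0.004, 0.075, 0.027], [0.06, 0.079, 0.034], [0.076, 0.085, 0.039]]
400 [[-0.0519, -0.0193, -0.0422], [-0.0327, 0.0045, -0.026], [-0.0105, 0.0282, -0.02]]
red [[-0.003, 0.08, 0.03], [0.034, 0.082, 0.035], [0.077, 0.085, 0.042]]
```

View pics/c6.png

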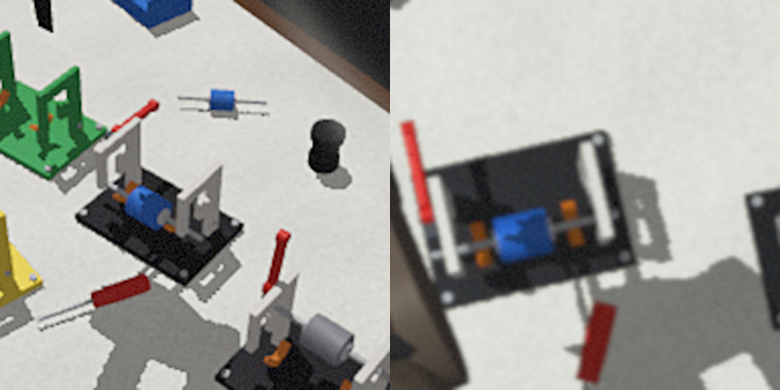

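The drum lies in both V rests (right image 522,235), its top 22 mm below slot_seat as expected. The lever is open to the rear at (415,170), and the grey drum is untouched at left image (330,340).

```bash
python3 -c "
from workcell import robot
print(robot.hand_in())"
```

```text
the job is handed in; nothing more can be done
None
```

The job is handed in at about 21 s: the lever was opened first, the blue drum now rests in the orange V rests and has been let go, and the grey drum is still in its own mount.

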